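Book out the cobalt jar and hold it ready over the balance pan

TASK

While the gripper is still free, slide the glass cover on top of the balance's draught shield fully open. Then pick up the cobalt-blue pigment jar and book it out: turn it so that its cream label looks squarely into the code reader's window from about 6 cm away, and keep it there for a full second or more. Last, carry it over the ware and lower it into the open shield; the balance is still zeroing, so finish while holding the jar still and upright, centred about a centimetre above the pan with its label towards the balance's display end, never letting the jar touch the balance, and leave the other jars and pots where they stand.

Things in the scene. Friction and masses are not known exactly. Their poses are not given: they have to be found in the camera images.
- jar_cobalt: cobalt-blue pigment jar, black screw cap, cream paper label round the front half: 58 mm tall, its round body 48 mm across up to 44 mm above the foot, cap 40 mm across; 0.07 to 0.15 kg; loose on the table. Grip it round the body. Origin: centre of its underside; z up; the label faces its own -x axis
- label_mid (a point): the middle of the cobalt jar's label: on its surface, 24 mm from the jar's axis and 24 mm above its underside
- label_front (a point): a point 60 mm straight out from the middle of the label (84 mm from the jar's axis). The reader reads the label when this point is within 30 mm of the window and the jar's x axis is in line with the reader's x axis within 0.3 rad, for 0.8 s
- reader: fixed code reader: grey head (46 x 68 x 52 mm) with a black window and two red lamps, on a thin post with a steel foot, on the bamboo ware board behind the work strip. Origin: centre of its foot's underside, 27 mm above the table; z up; the window looks along its own -x axis, towards the robot. Top of the head: 164 mm above the origin
- reader_window (a point): centre of the reader's window, 25 mm before (-x) and 138 mm above the reader's origin
- balance: fixed precision balance on the right, 42 mm high, 140 mm wide, with a glass draught shield over its pan. Own axes: -x points to its display end (sloped grey panel with display and keys, to x = -128 mm), +x to the white housing behind the shield (107 mm high, to x = +182 mm); z up. Origin: on the table under the pan's centre
- pan_top (a point): centre of the top face of the round steel pan (88 mm across), 50 mm above the table; axes as the balance's. Round it stands the shield, a square of upright glass panes centred on the pan: 132 x 132 mm inside, 140 x 140 mm outside, top edge 112 mm above the table
- cover (a joint): the framed glass cover (142 x 136 x 6 mm) that closes the shield from above, its top 118 mm above the table: 0 = shut, 0.13 m = fully open. It slides level along the balance's own +x axis, away from the display, over the housing, needs 1 to 2 N, stays where it is left, and may start a little open
- cover_grip (a point): centre of the top edge of the cover's black grip bar, which stands upright on the cover: 12 mm thick along the slide, 50 mm long across it, its top 141 mm above the table and 23 mm above the cover; 30 mm nearer the display than the cover's middle; moves with the cover. A wall shelf hangs beyond the balance, 0.58 m above the table from y = -0.46 on: keep the elbow and forearm clear of it
- jar_ochre: ochre pigment jar with a black cap, 44 mm across, 62 mm tall, loose bystander; origin: centre of its underside
- jar_iron: red-brown pigment jar with a white cap, 52 mm across, 52 mm tall, loose bystander; origin: centre of its underside
- painted_vase: unfired pale round pot, 118 mm across, 120 mm tall, loose and fragile, standing on the table between the jars and the balance; origin: centre of its underside
- ink_bowl: small blue-striped bowl with dark ink, 81 mm across, 43 mm tall, on the ware board (27 mm above the table); origin: centre of its underside
- flowered_mug: white mug with blue flowers, 80 mm across and 108 mm with its handle, 73 mm tall, on the ware board behind the balance; origin: centre of its underside

How it is judged:
By the outcome, as a careful person would: the job done as asked, in the order asked, and still so for the second after the job is handed in, while the arm keeps its last pose, push and grip.
It also fails if it takes over 67 s, if anything falls off the work surface, if the arm or the gripper's body presses on something with over 40 N, if the wrist force passes 120 N, or if a joint passes its speed limit or range.

ROBOT

A 7-joint arm with a two-finger parallel gripper is mounted at the origin on a cart in front of the work surface, level with it; the furniture and walls round the work are solid. World frame = base frame: x ahead of the robot, y to its left, z up, the work surface at z = 0. Lengths are in m, angles in rad, forces in N, time in s.
With the tool pointing down it reaches from about 0.425 to 0.95 m from the base axis. Payload 4.7 kg.
Tool frame: the origin (TCP) lies midway between the tips of the shut fingers; the grasp point (between the pads) lies 19 mm behind it; z points along the fingers, y is the line along which they close (so a half turn about z gives the same grasp; the last joint's range is limited). The gripper opens to 85 mm and grips with 20 to 120 N. Pads are 22 mm wide; open, the fingers measure 114 mm over their backs; the gripper's body (76 mm by 85 mm) begins 54 mm behind the grasp point. The pads swing forward as they close: fully open they stand 13 mm farther back than shut.
Start: joints at [-1.181, 0.469, -0.049, 1.532, 0.024, 1.141, -0.082], TCP at [0.274, 0.617, 0.231] pointing down, gripper open.
Joint ranges: [-2.59, 2.59], [-0.33, 1.99], [-1.39, 1.29], [0.1, 2.45], [-1.04, 4.18], [0.21, 1.99], [-2.66, 2.66]. Speed limits (rad/s): [2.57, 2.57, 3.14, 3.14, 3.14, 3.14, 3.14].

INTERFACE

Orientations are given as a 3x3 rotation matrix whose columns are the frame's x, y, z axes.
In Python, from rig import arm, telemetry, viewer, finish_job, spotter gives the robot as it stands. Calls block until the motion is done:
- arm.movep(position, orientation): joint-space move of the TCP to a pose.
- arm.move_l(position, attitude=None, feed=0.15, until_force=None): straight line of the TCP; attitude=None keeps the orientation; feed is the mean speed in m/s. With until_force (N) it stops when the force on the tool has changed by that much, and returns True; else False.
- arm.move_joints(angles): joint-space move.
- arm.command_gripper(opening, newtons=None): finger opening in m; newtons is the grip in N (None keeps the last); returns when the fingers have stopped.
- arm.sleep(seconds).
- arm.inverse_kinematics(position, orientation): joint angles nearest the present ones, or None.
- telemetry.sense(): the state.
- viewer.camera(name): name is "scene" or "top" or "wrist"; returns (picture, depth): 400x640x3 uint8, red, green, blue; 400x640 float32, m along the optical axis (not along the pixel's ray), 0 where there is no reading.
- viewer.camera_params(name): a dict with "K" (3x3 intrinsics, pixels), "position" and "rotation" of the camera in the world; the wrist camera has in their place "tool_from_camera" (4x4, takes a point from camera to tool coordinates, whose origin is the TCP and whose axes are the flange's). Camera axes: x right, y down, z forward; pixel columns grow to the right and rows downward; lengths in m; the calibration is good to about 2 mm. The wrist camera is an equidistant fisheye: a pixel r from the principal point sees the ray r / f radians off the axis. A picture is of the moment at which its call begins: read the wrist's pose just before it. camera_params takes no time and is no camera call.
A pose or a line that the arm cannot do raises arm.Unreachable and nothing moves.
- finish_job(): hands the job in; it is judged then, once.
Trained networks look in the newest picture that a camera, given by its name, has taken for a name from the list of things; names that differ only in an ending like _2 or _b are one class to them, and where a whole thing is asked for, a point or a joint stands for the part that bears it (a point fixed in the world has none). Each returns a list of dicts, best first, with "score" (0 to 1); they miss things now and then, are a little off and sometimes report something else, mostly with a low value. They report only what shows in the picture. A call takes as long as a camera call.
- spotter.spot_in(camera, name): "position" ([x, y, z] in m, in world coordinates, good to about 4 mm: the middle of the surface that is visible of it).
- spotter.regions_of(camera, name): "region" (400x640 bool, what is visible of it).
- spotter.tip_of(camera, name): "position" ([x, y, z] in m, in world coordinates, good to about 4 mm: a listed point, or the origin of a listed thing).
The state is a dict: "time_s": time; "joint_pos": joint angles; "qd": joint speeds; "joint_efforts": joint torques, N m; "position": TCP position; "tcp_rot": TCP orientation; "wrist_force": force on the tool from outside, world axes, zero at the start; "ft_torque": the same for the moment, N m; "finger_gap": finger opening in m; "gripper_force": force on a finger pad.
Only numpy, scipy, OpenCV 4.12 (cv2) and the standard library are available. Lean on these libraries where they do the work, as an engineer would, in place of code of your own. Each camera call takes 0.05 s, during which the arm holds its last target. There are 200 camera calls.

## Working session

There is one attempt and no reset: what is moved stays moved. The work goes in short steps, each a Python script; the robot and the scene stay as the last script left them, time stands still between calls to the robot, and variables do not carry over. Pictures are saved under pics/ and viewed, at most 10 in all, crops included, and the job is handed in when it is done.

```bash
ls; mkdir -p pics; python3 - <<'E'
from rig import arm, telemetry, viewer, finish_job, spotter
import cv2,numpy as np
for c in ["scene","top"]:
    p,d=viewer.camera(c); cv2.imwrite(f"pics/{c}0.png",p[:,:,::-1])
    print(c,viewer.camera_params(c)["position"])
    for n in ["jar_cobalt","label_mid","reader","reader_window","balance","pan_top","cover_grip","jar_ochre","jar_iron","painted_vase","ink_bowl","flowered_mug"]:
        r=spotter.tip_of(c,n); print(n,[(np.round(q["position"],3).tolist(),round(q["score"],2)) for q in r[:2]])
s=telemetry.sense();print(s["time_s"],s["position"],s["tcp_rot"])
E
```

```text
pics
rig.py
scene [0.41116141 1.30299823 0.90929275]
jar_cobalt [([0.465, 0.202, -0.001], 0.58), ([0.488, 0.284, 0.021], 0.15)]
label_mid [([0.679, -0.262, 0.031], 0.34), ([0.631, 0.095, 0.025], 0.16)]
reader [([0.629, 0.092, 0.022], 0.8)]
reader_window [([0.608, 0.091, 0.168], 0.55), ([0.486, 0.281, 0.024], 0.16)]
balance [([0.487, -0.202, -0.002], 0.73)]
pan_top [([0.491, -0.199, 0.048], 0.63)]
cover_grip [([0.492, -0.195, 0.138], 0.75), ([0.682, -0.262, 0.029], 0.73)]
jar_ochre [([0.466, 0.403, -0.003], 0.65)]
jar_iron [([0.489, 0.298, 0.003], 0.7)]
painted_vase [([0.471, 0.052, 0.001], 0.75), ([0.46, 0.401, -0.004], 0.39)]
ink_bowl [([0.675, 0.232, 0.025], 0.76)]
flowered_mug [([0.68, -0.265, 0.031], 0.82), ([0.675, 0.231, 0.024], 0.39)]
top [0.44067901 0.10946701 1.39298674]
jar_cobalt [([0.463, 0.207, 0.001], 0.62)]
label_mid [([0.468, 0.228, 0.024], 0.7)]
reader [([0.631, 0.088, 0.028], 0.74)]
reader_window [([0.606, 0.094, 0.165], 0.88), ([0.475, 0.052, 0.002], 0.21)]
balance [([0.493, -0.2, 0.0], 0.76), ([0.478, 0.053, 0.003], 0.67)]
pan_top [([0.485, -0.204, 0.05], 0.58), ([0.462, 0.204, -0.001], 0.55)]
cover_grip [([0.488, -0.19, 0.14], 0.62)]
jar_ochre [([0.461, 0.4, -0.001], 0.72), ([0.468, 0.226, 0.022], 0.17)]
jar_iron [([0.489, 0.3, -0.002], 0.7), ([0.482, -0.201, 0.05], 0.35)]
painted_vase [([0.476, 0.053, 0.001], 0.85)]
ink_bowl []
flowered_mug []
1.3 [0.27446278 0.61670132 0.23133623] [[-9.13586718e-01  4.06643958e-01 -3.51977164e-06]
 [ 4.06643957e-01  9.13586715e-01  8.10977735e-05]
 [ 3.61935362e-05  7.26585549e-05 -9.99999997e-01]]
```

View pics/scene0.png

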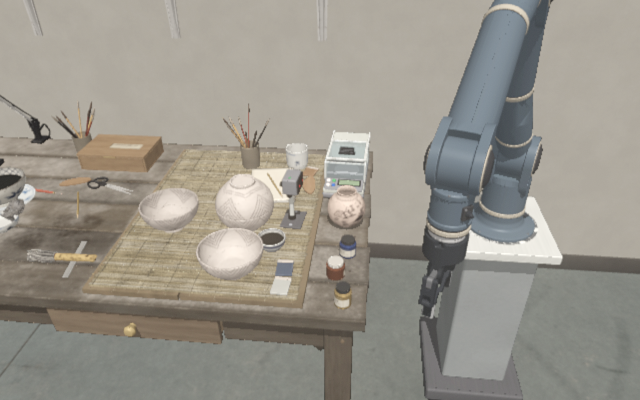

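View pics/top0.png

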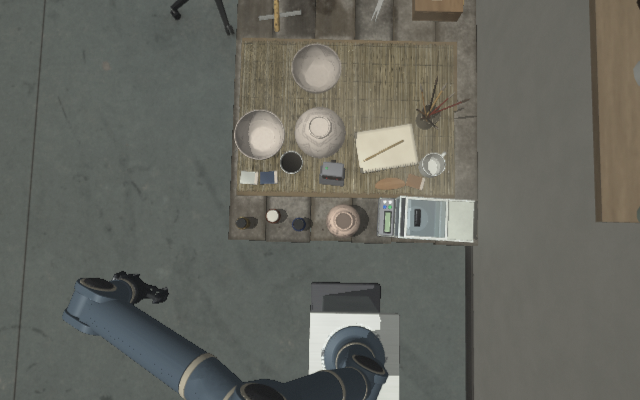

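Scene: the cobalt jar is at scene (347,247) and top (300,224), between the iron jar and the vase. The balance is at top (425,220) with its display to the left, so its -x is about world +y, and the cover looks slightly open with its bar at (417,217). Next I measure yaws from depth.

```bash
cat > h.py <<'E'
from rig import arm, telemetry, viewer, finish_job, spotter
import cv2, numpy as np
def cloud(c, d):
    P=viewer.camera_params(c); K=P["K"]; v,u=np.mgrid[:400,:640]
    x=np.stack([(u-K[0,2])/K[0,0]*d,(v-K[1,2])/K[1,1]*d,d],-1)
    return x@np.array(P["rotation"]).T+P["position"]
def Rz(yaw):  # tool down, tool y axis along world direction yaw
    y=np.array([np.cos(yaw),np.sin(yaw),0]); z=np.array([0,0,-1.]); return np.stack([np.cross(y,z),y,z],1)
def rect(p):
    (c,s,a)=cv2.minAreaRect((p[:,:2]*1000).astype(np.float32)); return np.round(c,1),np.round(s,1),round(a,1),len(p)
E
python3 - <<'E'
from h import *
p,d=viewer.camera("top"); W=cloud("top",d); ok=d>0
box=lambda x0,x1,y0,y1,z0,z1: W[ok&(W[...,0]>x0)&(W[...,0]<x1)&(W[...,1]>y0)&(W[...,1]<y1)&(W[...,2]>z0)&(W[...,2]<z1)]
print("housing+cover",rect(box(.38,.6,-.45,-.1,.095,.125)))
print("bar",rect(box(.38,.6,-.40,-.1,.13,.15)))
print("readerhead",rect(box(.55,.7,.02,.16,.18,.2)))
print("vase",rect(box(.38,.55,-.02,.13,.05,.14)), box(.38,.55,-.02,.13,.05,.16)[:,2].max())
for n in("cobalt",(.205)),("iron",.3),("ochre",.402): print(n[0],rect(box(.42,.54,n[1]-.04,n[1]+.04,.045,.075)))
# crops
P,D=viewer.camera("scene"); a=cv2.resize(P[225:275,320:375],(550,500),interpolation=cv2.INTER_CUBIC)
b=cv2.resize(p[190:250,370:480],(550,300),interpolation=cv2.INTER_CUBIC)
c=cv2.resize(p[150:210,300:400],(250,300),interpolation=cv2.INTER_CUBIC)
cv2.imwrite("pics/crop1.png",a[:,:,::-1]); cv2.imwrite("pics/crop2.png",np.hstack([b,c])[:,:,::-1])
K=viewer.camera_params("scene")
def proj(X): 
    q=np.array(K["rotation"]).T@(np.array(X)-K["position"]); return (K["K"]@q/q[2])[:2].round(1)
print("jar axis px",proj([.464,.205,.0]),proj([.464,.205,.044]))
print("joints over cover",[None if (q:=arm.inverse_kinematics([.49,-.155,.25],Rz(t))) is None else np.round(q,2) for t in(0,np.pi,np.pi/2,-np.pi/2)])
E
```

```text
housing+cover (array([ 484.6, -256.1]), array([252.9, 140.3]), 87.8, 2953)
bar (array([ 486.5, -189.8]), array([13.1, 48.9]), 89.6, 72)
readerhead (array([628.6,  93.2]), array([67.7, 50. ]), 85.3, 332)
vase (array([473.3,  52. ]), array([113.7, 114.1]), 1.5, 737) 0.12372280876986763
cobalt (array([458.8, 206.4]), array([39.8, 38.2]), 18.2, 106)
iron (array([485.2, 297.2]), array([38.3, 41.5]), 1.3, 116)
ochre (array([457. , 402.3]), array([41.7, 39.2]), 2.3, 111)
jar axis px [345.7 253.5] [346.  241.5]
joints over cover [array([-0.47,  0.23,  0.82,  1.92, -0.19,  1.07,  0.44]), array([-0.68,  0.31,  1.13,  1.93, -0.32,  1.1 , -2.56]), array([-0.38,  0.21,  0.71,  1.92, -0.16,  1.07,  1.97]), array([-0.58,  0.26,  0.98,  1.93, -0.25,  1.08, -1.07])]
```

View pics/crop1.png

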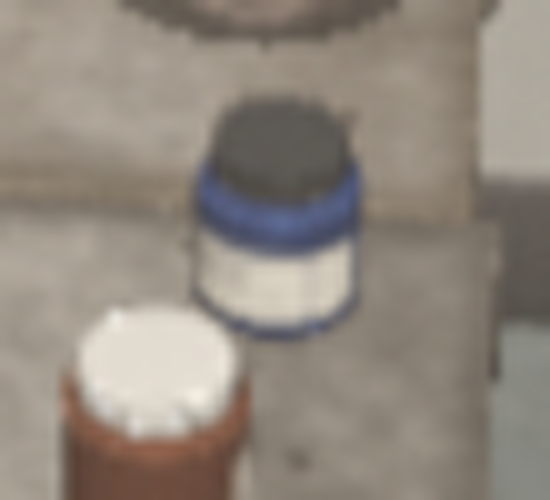

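View pics/crop2.png

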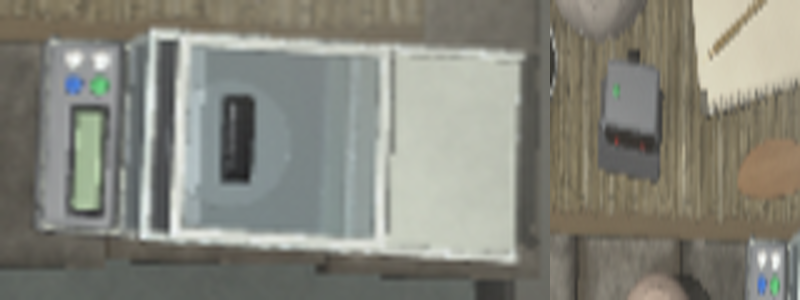

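Crop 1 shows the label facing +y, turned about 20° towards +x, with its bare edge at right (355 of 360). Crop 2 shows the balance yawed about -3° and the reader head slightly turned too. I'll refine these yaws and then open the cover.

```bash
python3 - <<'E'
from h import *
p,d=viewer.camera("top"); W=cloud("top",d)
def edges(m,axis):  # slope of both silhouette edges, per image column(axis=0)/row(axis=1)
    out=[]
    for f in(0,-1):
        pts=[]
        for j in range(m.shape[1-axis]):
            i=np.flatnonzero(m[:,j] if axis==0 else m[j])
            if len(i)>5: pts.append(W[i[f],j] if axis==0 else W[j,i[f]])
        pts=np.array(pts)[2:-2]; a,b=(1,0) if axis==0 else (0,1)
        k=np.polyfit(pts[:,a],pts[:,b],1); r=pts[:,b]-np.polyval(k,pts[:,a]); g=abs(r)<.004
        out.append((np.round(np.polyfit(pts[g,a],pts[g,b],1),3),g.sum(),len(g)))
    return out
z=W[...,2];x=W[...,0];y=W[...,1]
m=(d>0)&(z>.095)&(z<.125)&(x>.38)&(x<.6)&(y>-.38)&(y<-.1)
print("bal x(y)",edges(m,0)); print("bal y(x)",edges(m,1))
m=(d>0)&(z>.18)&(z<.2)&(x>.55)&(x<.7)&(y>.02)&(y<.16)
print("rd x(y)",edges(m,0)); print("rd y(x)",edges(m,1))
g=(d>0)&(x>.44)&(x<.54)&(y<-.12)&(y>-.21)&(z<.13); 
for lo in np.arange(-.21,-.12,.01):
    q=z[g&(y>lo)&(y<lo+.01)]; print(round(lo,2),np.round(np.median(q),3) if len(q) else None)
m=(d>0)&(abs(x-.49)<.09)&(y<-.05)&(y>-.12)&(z>.02); print(rect(W[m]))
E
```

```text
bal x(y) [(array([0.038, 0.562]), np.int64(69), 69), (array([0.037, 0.426]), np.int64(69), 69)]
bal y(x) [(array([-0.033, -0.115]), np.int64(25), 42), (array([ 0.022, -0.387]), np.int64(16), 42)]
rd x(y) [(array([0.06 , 0.646]), np.int64(18), 18), (array([0.095, 0.596]), np.int64(18), 18)]
rd y(x) [(array([-0.024,  0.14 ]), np.int64(13), 13), (array([-0.097,  0.122]), np.int64(13), 13)]
-0.21 0.116
-0.2 0.117
-0.19 0.117
-0.18 0.116
-0.17 0.115
-0.16 0.111
-0.15 0.079
-0.14 0.098
-0.13 0.055
(array([500.5, -87.5]), array([156.3,  67.5]), 1.5, 629)
```

```bash
cat >> h.py <<'E'
BX=np.array([-.0375,-.9993,0]); BYAW=np.arctan2(BX[1],BX[0])   # balance +x axis
PAN=np.array([.487,-.201,.050]); WIN=np.array([.606,.093,.165]); RYAW=-.07
E
python3 - <<'E'
from h import *
R=Rz(BYAW+np.pi/2)
arm.movep([.42,.1,.40],R)
arm.command_gripper(0.0,40)
arm.movep(PAN+BX*-.05+[0,0,.20],R)
s=telemetry.sense();print(s["time_s"],s["joint_pos"],s["position"],s["wrist_force"])
p,d=viewer.camera("scene");cv2.imwrite("pics/s1.png",p[60:300,200:560,::-1])
E
```

```text
5.3917 [-0.52481996  0.23515987  0.88585931  1.9278715  -0.20795053  1.07220837
  0.41222251] [ 0.48949524 -0.14983541  0.25027534] [ 0.59331634  0.24923134 -0.72061263]
```

View pics/s1.png

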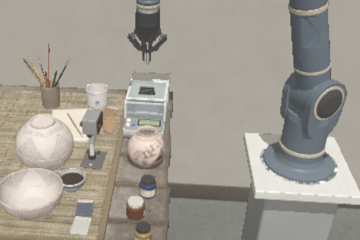

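The crop shows the closed fingers above the near end of the shield at (150,60), with nothing touched. The elbow is out of frame, so I'll use the top cloud to see where it is.

```bash
python3 - <<'E'
from h import *
def arm_cloud():
    p,d=viewer.camera("top"); W=cloud("top",d); 
    for lo in np.arange(.25,1.2,.1):
        m=(d>0)&(W[...,2]>lo)&(W[...,2]<lo+.1)&(W[...,0]>-.4)&(W[...,0]<.75)&(W[...,1]>-.9)&(W[...,1]<.9)
        if m.any(): q=W[m]; print(round(lo,2),q.min(0).round(2),q.max(0).round(2),m.sum())
arm_cloud()
q=arm.inverse_kinematics(PAN+BX*.09+[0,0,.08],Rz(BYAW+np.pi/2)); print(q)
E
```

```text
0.25 [-0.04 -0.66  0.25] [0.75 0.08 0.35] 5943
0.35 [ 0.02 -0.66  0.35] [0.53 0.05 0.45] 4798
0.45 [ 0.07 -0.13  0.45] [0.54 0.06 0.55] 181
0.55 [ 0.1  -0.54  0.55] [0.75 0.06 0.65] 9336
0.65 [ 0.14 -0.12  0.65] [0.41 0.07 0.75] 5069
0.75 [ 0.17 -0.04  0.75] [0.25 0.07 0.78] 2081
[-0.1445473   0.51180326  0.82656483  1.93730881 -0.47819363  0.89928771
  0.88795856]
```

```bash
python3 - <<'E'
from h import *
R=Rz(BYAW+np.pi/2)
h0=PAN-BX*.048
arm.move_l([*h0[:2],.150],feed=.2)
print(arm.move_l([*h0[:2],.128],feed=.06,until_force=8))
e=PAN+BX*.120
print("stop",arm.move_l([*e[:2],.128],feed=.07,until_force=9))
s=telemetry.sense();print(s["time_s"],s["position"],s["wrist_force"],"along",(s["position"]-PAN)@BX)
p,d=viewer.camera("top"); 
print([(r["position"],r["score"]) for r in spotter.tip_of("top","cover_grip")][:2])
cv2.imwrite("pics/t2.png",cv2.resize(p[180:250,360:500,::-1],(700,350)))
E
```

```text
False
stop True
8.3583 [ 0.48348583 -0.28504154  0.12756706] [0.97703557 1.56799844 0.20860431] along 0.08411448902906388
[([0.4832, -0.3006, 0.14], 0.76), ([0.4614, 0.2072, -0.0002], 0.23)]
```

View pics/t2.png

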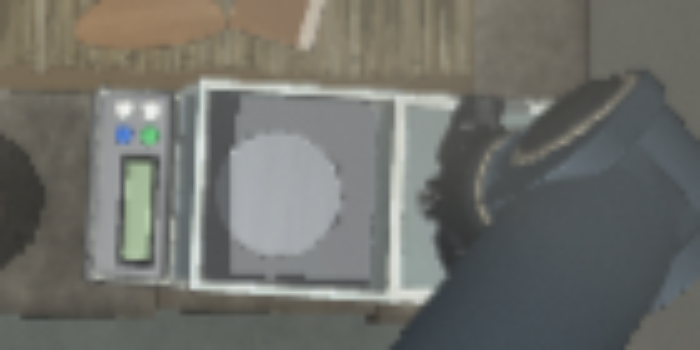

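The picture shows the shield clear, the cover over the housing and the pan free at (285,195). I'll press the cover once more to be sure it's at the stop, refine the pan position, then hover at the jar.

```bash
python3 - <<'E'
from h import *
print([(r["position"],r["score"]) for r in spotter.tip_of("top","pan_top")][:2])
p0=telemetry.sense()["position"]; e=p0+BX*.006
print(arm.move_l([*e[:2],.128],feed=.02,until_force=8)); s=telemetry.sense(); print(s["position"]-p0,s["wrist_force"])
b=s["position"]-BX*.006; arm.move_l([*b[:2],.128],feed=.1)
arm.move_l([*b[:2],.24],feed=.3)
arm.command_gripper(.085)
J=np.array([.461,.2065,0]); az=np.radians(73)
c=[arm.inverse_kinematics(J+[0,.03,.16],Rz(az+t)) for t in(-np.pi/2,np.pi/2)]; print(c)
arm.movep([.45,0,.33],Rz(az-np.pi/2))
arm.movep(J+[0,.03,.17],Rz(az-np.pi/2))
s=telemetry.sense(); print(s["time_s"],s["position"],s["joint_pos"])
p,d=viewer.camera("wrist"); cv2.imwrite("pics/w1.png",p[:,:,::-1])
for n in("jar_cobalt","label_mid"):
  print(n,[(r["position"],r["score"]) for r in spotter.tip_of("wrist",n)][:2])
p,d=viewer.camera("top")
print([(r["position"],r["score"]) for r in spotter.tip_of("top","pan_top")][:1],[(r["position"],r["score"]) for r in spotter.tip_of("top","cover_grip")][:1])
E
```

```text
[([0.4853, -0.2009, 0.053], 0.67)]
True
[-0.00035288 -0.0001374  -0.00034892] [ 0.79914265 -0.7020983   1.68509064]
[array([-1.13161308,  0.34994989,  0.72026035,  2.01129083, -0.29663998,
        0.8845443 , -0.54760145]), array([-0.77005788,  0.29602572,  0.26018089,  1.99283931, -0.09880135,
        0.86456034,  2.38840629])]
12.575 [0.46215978 0.23510353 0.17087672] [-1.10338317  0.32497247  0.68221978  1.99951708 -0.25922278  0.90124803
 -0.58385114]
jar_cobalt [([0.4597, 0.2055, -0.0038], 0.61)]
label_mid [([0.4651, 0.2232, 0.0218], 0.74)]
[([0.4835, -0.2021, 0.0476], 0.92)] [([0.4809, -0.3015, 0.1411], 0.94)]
```

View pics/w1.png

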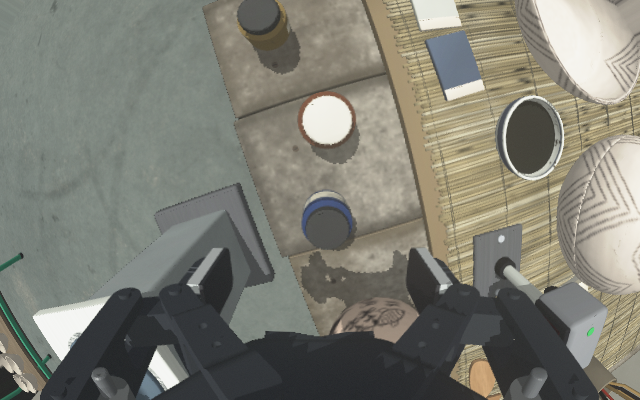

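Wrist view: cobalt jar cap at (327,228), label visible at (325,193), and fingers clear either side. I'll refine the label azimuth from the cream pixels.

```bash
python3 - <<'E'
from h import *
s=telemetry.sense(); p,d=viewer.camera("wrist"); P=viewer.camera_params("wrist"); K=P["K"]; T=np.array(P["tool_from_camera"])
v,u=np.mgrid[:400,:640]; a=(u-K[0,2])/K[0,0]; b=(v-K[1,2])/K[1,1]; r=np.hypot(a,b)+1e-9
X=np.stack([a/r*np.tan(r)*d,b/r*np.tan(r)*d,d],-1)@T[:3,:3].T+T[:3,3]
W=X@np.array(s["tcp_rot"]).T+s["position"]
J=np.array([.460,.206]); z=W[...,2]
near=(d>0)&(np.hypot(W[...,0]-J[0],W[...,1]-J[1])<.035)
cap=near&(z>.052)&(z<.064); print("cap",rect(W[cap]),W[cap].mean(0))
c,_=cv2.minEnclosingCircle((W[cap][:,:2]*1000).astype(np.float32)); J=np.array(c)/1000; print("J",J)
hsv=cv2.cvtColor(p,cv2.COLOR_RGB2HSV).astype(int)
body=near&(z>.010)&(z<.042)
cream=body&(hsv[...,2]>120)&(hsv[...,1]<90); blue=body&(hsv[...,0]>100)&(hsv[...,1]>100)
for n,m in("cream",cream),("blue",blue):
    q=W[m]; az=np.degrees(np.arctan2(q[:,1]-J[1],q[:,0]-J[0])); print(n,m.sum(),np.percentile(az,[2,10,50,90,98]).round(0),az.mean(),np.hypot(*(q[:,:2]-J).T).mean(), q[:,2].min(),q[:,2].max())
E
```

```text
cap (array([460. , 205.1]), array([38.8, 39.5]), 73.0, 1459) [0.46021804 0.20627556 0.05792265]
J [0.45982773 0.20492659]
cream 218 [ 33.  44.  80. 120. 132.] 80.72717774644126 0.024239811595453672 0.010074972239472763 0.03613710644584253
blue 12 [ 37.  49.  99. 148. 167.] 99.52470185365708 0.02257219287388211 0.04149513532287799 0.04196326740290049
```

```bash
cat >> h.py <<'E'
J=np.array([.460,.2055,0]); AZ=np.radians(74)
E
python3 - <<'E'
from h import *
R=Rz(AZ-np.pi/2)
arm.movep(J+[0,0,.13],R)
print(arm.move_l(J+[0,0,.006],feed=.12,until_force=10))
arm.command_gripper(.03,35)
s=telemetry.sense();print(s["position"],s["finger_gap"],s["gripper_force"],s["wrist_force"])
arm.move_l(J+[0,0,.03],feed=.08)
arm.move_l(J+[0,0,.25],feed=.25)
s=telemetry.sense();print(s["time_s"],s["finger_gap"],s["gripper_force"],s["joint_pos"])
def look(tag):
    out={}
    p,d=viewer.camera("scene"); 
    for n in("jar_cobalt","label_mid"):
        r=spotter.tip_of("scene",n); print(tag,n,[(q["position"],q["score"]) for q in r[:1]])
    return p
ps=[]
K=viewer.camera_params("scene")
# show label turned +-40 deg about the line of sight to bare its edges
for k in(-35,0,35):
    arm.movep(J+[0,0,.25],Rz(np.radians(92+k)-np.pi/2)); p=look(k)
    X=J+[0,0,.28]; q=np.array(K["rotation"]).T@(X-K["position"]); u,v=(K["K"]@q/q[2])[:2].astype(int)
    ps.append(cv2.resize(p[v-20:v+25,u-20:u+20],(260,292),interpolation=cv2.INTER_CUBIC))
    np.save(f"pics/l{k}.npy",p)
cv2.imwrite("pics/lab.png",np.hstack(ps)[:,:,::-1]); print(telemetry.sense()["time_s"])
E
```

```text
False
[0.46036752 0.2056896  0.0066123 ] 0.04658964828341621 35.860013259225525 [-1.28443688  0.4154252   6.74441408]
16.35 0.04671706296747135 36.106015231925994 [-1.13538886  0.19497805  0.73616404  1.94249781 -0.14896177  1.06135247
 -0.61452718]
-35 jar_cobalt [([0.4602, 0.2027, 0.2401], 0.64)]
-35 label_mid [([0.4758, 0.2217, 0.2673], 0.71)]
0 jar_cobalt [([0.4634, 0.2016, 0.2389], 0.66)]
0 label_mid [([0.4621, 0.2264, 0.2695], 0.61)]
35 jar_cobalt [([0.4624, 0.2052, 0.2418], 0.73)]
35 label_mid []
18.4
```

View pics/lab.png

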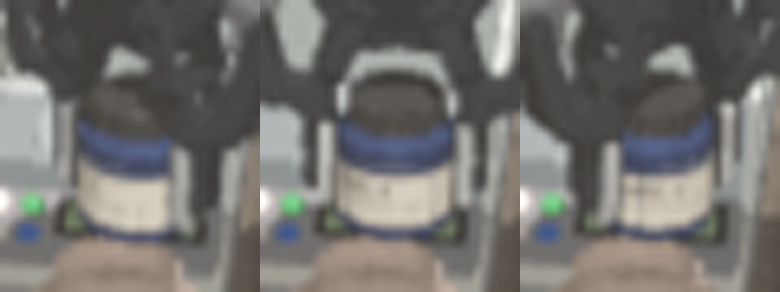

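Panels show the label centred when aimed at the camera (middle panel, 395,200), so the azimuth of about 74° holds. Before going to the reader I'll check the wrist camera's overhang and IK.

```bash
python3 - <<'E'
from h import *
T=np.array(viewer.camera_params("wrist")["tool_from_camera"]);print(T.round(3))
AZ=np.radians(73.5); off=np.radians(74)-AZ
d=np.array([np.cos(RYAW),np.sin(RYAW),0]); jr=WIN-.084*d-[0,0,.024]; R=Rz(RYAW-np.pi/2+off)
print(jr,"tool x",R[:,0])
for q,Q in((jr+[0,0,.0066],R),(PAN+[0,0,.0166],Rz(BYAW+np.pi/2+off))): print(q,arm.inverse_kinematics(q,Q))
E
```

```text
[[ 0.    -0.963 -0.269  0.069]
 [ 1.     0.     0.001 -0.   ]
 [-0.001 -0.269  0.963 -0.143]
 [ 0.     0.     0.     1.   ]]
[0.52220572 0.0988752  0.141     ] tool x [ 0.99812338 -0.06123502  0.        ]
[0.52220572 0.0988752  0.1476    ] [-0.99139671  0.47059847  0.95937342  2.0004535  -0.48656445  0.91738456
 -1.40802339]
[ 0.487  -0.201   0.0666] [-0.33950945  0.59269699  0.87732463  2.06882863 -0.65599257  0.78142735
  0.91614158]
```

```bash
cat >> h.py <<'E'
OFF=np.radians(.5); H=.0066
E
python3 - <<'E'
from h import *
d=np.array([np.cos(RYAW),np.sin(RYAW),0]); jr=WIN-.084*d-[0,0,.024]; R=Rz(RYAW-np.pi/2+OFF)
arm.movep(jr+[-.02,0,.10],R)
arm.move_l(jr+[0,0,H],feed=.12)
s=telemetry.sense();print(s["time_s"],s["position"],s["finger_gap"],s["wrist_force"])
p,_=viewer.camera("top")
for n in("jar_cobalt","label_mid","reader_window","painted_vase"):
    print(n,[(q["position"],q["score"]) for q in spotter.tip_of("top",n)[:1]])
p,_=viewer.camera("scene"); cv2.imwrite("pics/r1.png",cv2.resize(p[150:260,240:400,::-1],(800,550)))
for n in("jar_cobalt","reader_window"): print(n,[(q["position"],q["score"]) for q in spotter.tip_of("scene",n)[:1]])
arm.sleep(1.3)
print(telemetry.sense()["time_s"])
E
```

```text
20.9917 [0.52267127 0.09879762 0.14816377] 0.046565721349513665 [-0.47345634  0.08851983 -0.51813508]
jar_cobalt []
label_mid []
reader_window [([0.6077, 0.0937, 0.1635], 0.58)]
painted_vase [([0.4767, 0.051, 0.0033], 0.68)]
jar_cobalt [([0.5246, 0.0961, 0.1367], 0.71)]
reader_window [([0.6049, 0.0915, 0.1667], 0.8)]
22.6917
```

View pics/r1.png

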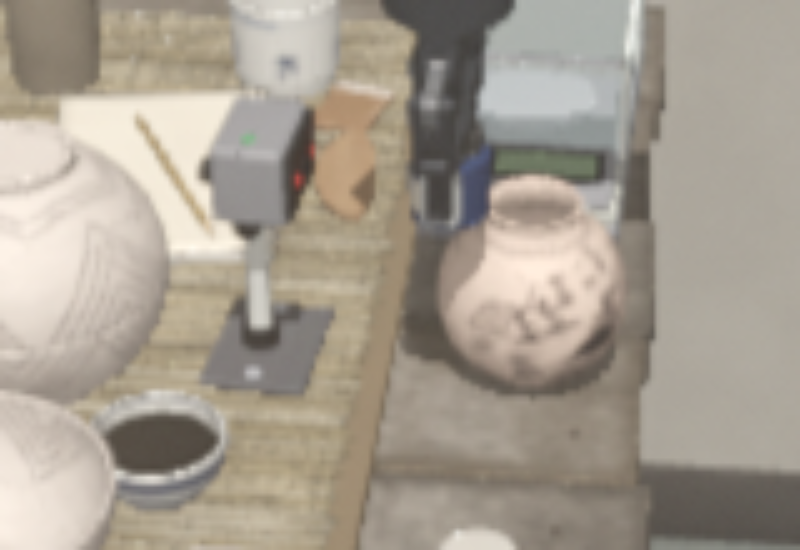

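The jar is at the reader, cream side (450,205) to the window and blue away, and it was held for over 1.6 s. The vase hasn't moved. Now to the pan.

```bash
python3 - <<'E'
from h import *
PAN=np.array([.486,-.201,.050]); R=Rz(BYAW+np.pi/2+OFF)
p0=telemetry.sense()["position"]
arm.move_l(p0+[-.01,0,.13],feed=.2)
arm.movep(PAN+[0,0,.23],R)
s=telemetry.sense();print(s["time_s"],s["position"],s["finger_gap"])
p,_=viewer.camera("scene")
r={n:spotter.tip_of("scene",n)[:1] for n in("jar_cobalt","label_mid")}; print({n:(q[0]["position"],q[0]["score"]) for n,q in r.items() if q})
p,d=viewer.camera("wrist")
for n in("jar_cobalt","pan_top"): print(n,[(q["position"],q["score"]) for q in spotter.tip_of("wrist",n)[:1]])
print(arm.move_l(PAN+[0,0,.05+H],feed=.12,until_force=8))
print(arm.move_l(PAN+[0,0,.010+H],feed=.05,until_force=6))
s=telemetry.sense();print(s["time_s"],s["position"],s["tcp_rot"].round(3),s["finger_gap"],s["wrist_force"])
p,d=viewer.camera("wrist"); q,_=viewer.camera("scene")
for c in("scene","wrist"):
  for n in("jar_cobalt","label_mid","pan_top","balance","cover_grip","jar_iron","painted_vase"): print(c,n,[(np.round(k["position"],3),k["score"]) for k in spotter.tip_of(c,n)[:1]])
cv2.imwrite("pics/f1.png",np.hstack([cv2.resize(q[100:230,290:400],(330,390)),p[:390,130:590]])[:,:,::-1])
E
```

```text
25.3417 [ 0.48611898 -0.20044661  0.2795942 ] 0.04678375161335413
{'jar_cobalt': ([0.4873, -0.205, 0.2723], 0.74), 'label_mid': ([0.4872, -0.1808, 0.2954], 0.79)}
jar_cobalt [([0.487, -0.2026, 0.2716], 0.8)]
pan_top [([0.4892, -0.2033, 0.0515], 0.65)]
False
False
28.1833 [ 0.48619826 -0.2012086   0.06679578] [[ 0.029  1.     0.   ]
 [ 1.    -0.029 -0.   ]
 [-0.     0.001 -1.   ]] 0.046569622547666355 [ 0.26120563  0.17248396 -0.80499932]
scene jar_cobalt [(array([ 0.488, -0.205,  0.055]), 0.52)]
scene label_mid [(array([ 0.49 , -0.182,  0.082]), 0.55)]
scene pan_top [(array([ 0.487, -0.203,  0.047]), 0.71)]
scene balance [(array([ 0.49 , -0.202,  0.001]), 0.77)]
scene cover_grip [(array([ 0.485, -0.306,  0.138]), 0.48)]
scene jar_iron [(array([0.484, 0.298, 0.004]), 0.88)]
scene painted_vase [(array([ 0.47,  0.05, -0.  ]), 0.81)]
wrist jar_cobalt [(array([ 0.486, -0.204,  0.06 ]), 0.74)]
wrist label_mid [(array([ 0.485, -0.181,  0.086]), 0.92)]
wrist pan_top []
wrist balance [(array([ 0.489, -0.2  , -0.001]), 0.93)]
wrist cover_grip []
wrist jar_iron []
wrist painted_vase []
```

View pics/f1.png

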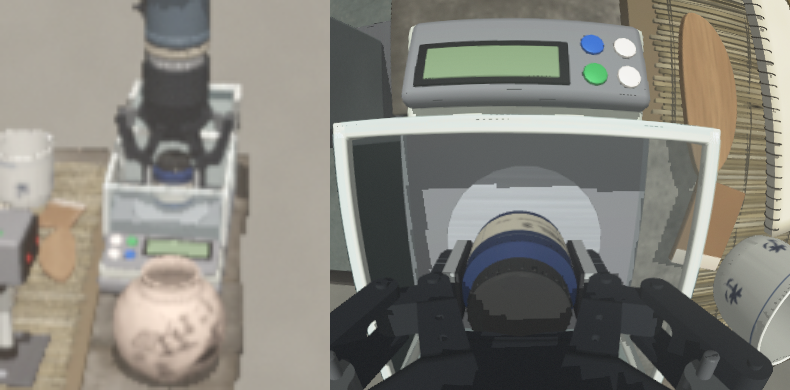

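The left half of the picture shows the jar inside the open shield. The right half shows the label towards the display (518,220), the jar centred on the pan and nothing touching. The other jars and pots I could check haven't moved, so I'm handing in.

```bash
python3 -c "
from h import *
arm.sleep(.5); print(finish_job())"
```

```text
the job is handed in; nothing more can be done
None
```

I slid the cover fully open, held the cobalt jar's label at the reader for over 1.6 s, and handed in with the jar held still and upright about 1 cm above the pan, label towards the display. The reader gave no read confirmation I could check; the vase and iron jar measured unmoved, and I did not re-measure the ochre jar, bowl and mug at the end.

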